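# Bring the gear round to the pointer of the parts carousel

## Robot

A 6-joint arm with a two-finger parallel gripper is mounted at the origin on the work surface. World frame = base frame: x ahead of the robot, y to its left, z up, the work surface at z = 0. Lengths are in m, angles in rad, forces in N, time in s.
With the tool pointing down it reaches from about 0.35 to 0.85 m from the base axis. Payload 8.1 kg.
Tool frame: the origin (TCP) lies between the finger pads; the fingertips stand 11 mm ahead of it and the grasp point (between the pads) lies 8 mm behind it (robot.tips_ahead is the distance from the TCP to the fingertips, in m); z points along the fingers, y is the line along which they close (so a half turn about z gives the same grasp; the last joint's range is limited). The gripper opens to 93 mm and grips with 3 to 60 N. Pads are 15 mm wide; open, the fingers measure 128 mm over their backs; the gripper's body (75 mm by 188 mm) begins 65 mm behind the grasp point.
Start: joints at [1.249, 0.13, 1.488, -0, 1.523, -0.085], TCP at [0.141, 0.583, 0.23] pointing down, gripper open.
Joint ranges: [-2.96, 2.96], [-0.89, 2.26], [0.02, 2.5], [-1.34, 4.48], [0, 2.73], [-2.66, 2.66]. Speed limits (rad/s): [2.39, 2.39, 2.79, 3.14, 3.14, 3.14].

## Interface

Orientations are given as a rotation vector (axis times angle).
In Python, from plant import robot gives the robot as it stands. The module is installed in compiled form; this text tells all that it offers.
- The arm moves only by the tool move_arm, never from a script. Its argument "deltas" is one flat list of numbers, 7 for each row, row after row: the shift along the tool's x, y, z in m, then the turn, a rotation vector about the tool's x, y, z in rad, then the opening, from 0 (shut) to 1 (fully open). A call has 1 to 12 rows; each row is the pose to reach, as a shift and turn from the pose commanded when the call began, along the tool's axes at that moment; what a row does not reach only later rows make up. A row lasts 1/8 s, in which the tool goes at most 62.5 mm and 10.7 degrees, less where a joint would pass 70% of its speed; a pose out of reach is approached as far as the arm can. A call with a gripper value outside its range is refused whole. The fingers move at their own pace and stop on an object; "squeeze" is the grip in N (left out, the last holds). Time passes only in rows, so rows that repeat a pose let the fingers close. It gives the time, the measured TCP pose, the force, the opening and the grip force at its end, in the units of the state.
- robot.read_state(): the state, without advancing time (a new reading comes with each control period).
- robot.read_camera(name): name is "side" or "top" or "wrist"; returns (picture, depth): 420x560x3 uint8, red, green, blue; 420x560 float32, m along the optical axis (not along the pixel's ray), 0 where there is no reading.
- robot.camera_model(name): a dict with "K" (3x3 intrinsics, pixels), "R" (3x3) and "t" (3): a world point X has camera coordinates R X + t; the wrist camera has in their place "tool_from_camera" (4x4, takes a point from camera to tool coordinates, whose origin is the TCP and whose axes are the flange's). Camera axes: x right, y down, z forward; pixel columns grow to the right and rows downward; lengths in m; the calibration is good to about 2 mm. A picture is of the moment at which its call begins: read the wrist's pose just before it. camera_model takes no time and is no camera call.
- robot.close_job(): hands the job in; it is judged then, once.
Trained networks look in the newest picture that a camera, given by its name, has taken for a name from the list of things; names that differ only in an ending like _2 or _b are one class to them, and where a whole thing is asked for, a point or a joint stands for the part that bears it (a point fixed in the world has none). Each returns a list of dicts, best first, with "confidence" (0 to 1); they miss things now and then, are a little off and sometimes report something else, mostly with a low value. They report only what shows in the picture. A call takes as long as a camera call. They do not tell look-alikes from the thing itself.
- robot.recognise(camera, label): "uv" ([column, row] in pixels, amid what is visible of it).
The state is a dict: "t": time; "q": joint angles; "dq": joint speeds; "joint_torque": joint torques, N m; "tool_pos": TCP position; "orientation": TCP orientation; "force": force on the tool from outside, world axes, zero at the start; "wrist_torque": the same for the moment, N m; "opening": finger opening in m; "gripper_force": force on a finger pad.
Only numpy, scipy, OpenCV 4.12 (cv2) and the standard library are available. Lean on these libraries where they do the work, as an engineer would, in place of code of your own. Each camera call takes 0.05 s, during which the arm holds its last target. There are 200 camera calls.

## Task

Turn the parts carousel by pushing on one of its upright dividers with a fingertip, until the toothed gear stands in line with the pointer on the base. Push gently and do not grip the carousel; do not touch the parts lying in it or disturb the other things on the bench. Leave the carousel standing still with the gear at the pointer.

Things in the scene. Friction and masses are not known exactly. Their poses are not given: they have to be found in the camera images.
- base: Fixed aluminium base: round foot, radius 115 mm, with a 44 mm wide, 12 mm high tongue out to 203 mm from the axis. On the tongue a flat dark arrowhead (tip 160 mm from the axis, aiming at it) and, 168 mm from the axis, an upright steel pin, 8 mm thick, top 55 mm above the bench: the pointer. Origin on the turning axis at bench level, z up; the pointer lies along -x.
- carousel: Round plywood tray, radius 150 mm, turning about its upright axis either way, no stops; stays where left (friction 0.2 N m: about 2 N at the divider ends). Origin on the axis, 20 mm above the bench; floor 8 mm above that, rim lip 4.5 mm above the floor; hub radius 20 mm, top 86 mm above the bench. Dividers along its +x, +y, -x, -y; each quadrant between holds one part.
- dividers: The four upright plywood walls (spokes) fixed on the tray, each 6 mm thick, 45 mm high, from the hub to 146 mm from the axis; along +x, +y, -x, -y. Origin on the axis at the tray's floor (28 mm above the bench), so their tops are 73 mm above the bench.
- gear: Loose steel spur gear lying flat in one quadrant (any of the four), 16 teeth, 57 mm across, 14 mm thick, with a 22 mm boss to 24 mm high; about 85 mm from the axis, midway between two dividers (within 6 mm). Origin: centre of its underside. The part to be brought to the pointer.
- bearing: Loose plain steel ring 52 mm across, hole 26 mm, 16 mm high, in another quadrant, about 85 mm from the axis. Origin: centre of underside. Stays in its place.
- bracket: Loose steel angle bracket, foot 46 x 36 mm, 4 mm thick, upright leg 38 mm high at its -x edge, in another quadrant, about 85 mm from the axis. Origin: centre of the foot's underside.
- caster: Loose black rubber wheel with steel centre, 50 mm across, 20 mm thick, lying flat in another quadrant, about 85 mm from the axis. Origin: centre of underside.
- can: Bystander: grey spray can, 60 mm across, 160 mm high, standing on the bench beside the carousel. Origin: centre of underside.
- mug: Bystander: white mug, 80 mm across, 90 mm high, handle at its +y side, on the bench beside the carousel. Origin: centre of underside.
- screwdriver: Bystander: screwdriver lying on the bench beyond the carousel, blade along its +x. Origin: centre of its underside.
Things that resemble listed ones, but are neither listed nor needed, are in the scene too. What is shaped like the gear but blue or orange is not meant.

How it is judged:
By the outcome, as a careful person would: the job done as asked, in the order asked, and still so for the second after the job is handed in, with the robot touching nothing.
It also fails if it takes over 45 s, if anything falls off the work surface, if the arm or the gripper's body presses on something with over 40 N, if the wrist force passes 120 N, or if a joint passes its speed limit or range.

## Working session

There is one attempt and no reset: what is moved stays moved. The work goes in short steps, Python scripts to look and compute and a tool call to move; the robot and the scene stay as the last step left them, time stands still between calls to the robot, and variables do not carry over. Pictures are saved under pics/ and viewed, at most 10 in all, crops included, and the job is handed in when it is done.

Besides the shell and the picture viewer there is one more tool, called after "Emit:" by a JSON object that holds its "api" and its "payload". move_arm: Moves the arm, as the interface text tells. Its arguments: {"type":"object","properties":{"deltas":{"type":"array","items":{"type":"number"}},"squeeze":{"type":"number"}},"required":["deltas"]}

```bash
mkdir -p pics; cat > h.py <<'E'
import numpy as np, cv2
from plant import robot
def world(cam,uv,d):
    m=robot.camera_model(cam);K=np.array(m["K"]);R=np.array(m["R"]);t=np.array(m["t"])
    p=np.linalg.inv(K)@np.array([uv[0],uv[1],1.])*d
    return R.T@(p-t)
def cloud(cam,D):
    m=robot.camera_model(cam);K=np.array(m["K"]);R=np.array(m["R"]);t=np.array(m["t"])
    v,u=np.mgrid[:D.shape[0],:D.shape[1]]
    P=np.stack([u,v,np.ones_like(u)],-1)@np.linalg.inv(K).T*D[...,None]
    return (P-t)@R
E
python3 - <<'E'
from h import *
for c in("top","side"):
    I,D=robot.read_camera(c); cv2.imwrite(f"pics/{c}0.png",I[...,::-1]); np.save(c+".npy",D)
    W=cloud(c,D)
    for n in("base","carousel","dividers","gear","bearing","bracket","caster","can","mug","screwdriver"):
        for r in robot.recognise(c,n)[:3]:
            u,v=map(int,map(round,map(float,r["uv"])))
            print(c,n,(u,v),round(r["confidence"],2),W[v,u].round(3))
s=robot.read_state();print(s["t"],s["tool_pos"],s["orientation"],s["opening"])
E
```

```text
top base (282, 282) 0.82 [ 0.365 -0.058  0.013]
top carousel (310, 217) 0.66 [ 0.516 -0.115  0.07 ]
top dividers (320, 213) 0.89 [ 0.527 -0.138  0.069]
top gear (331, 240) 0.83 [ 0.467 -0.168  0.051]
top gear (348, 332) 0.82 [ 0.259 -0.215  0.024]
top gear (428, 213) 0.76 [ 0.55  -0.407  0.025]
top bearing (327, 241) 0.71 [ 0.464 -0.158  0.055]
top bracket (291, 180) 0.6 [ 0.615 -0.068  0.031]
top caster (338, 193) 0.64 [ 0.582 -0.182  0.051]
top can (224, 161) 0.73 [0.613 0.082 0.155]
top can (312, 216) 0.19 [ 0.517 -0.119  0.079]
top mug (417, 258) 0.9 [ 0.44  -0.385  0.005]
top screwdriver (295, 119) 0.68 [ 0.781 -0.071  0.025]
side carousel (268, 210) 0.83 [ 0.527 -0.099  0.029]
side dividers (264, 204) 0.84 [ 0.537 -0.096  0.05 ]
side dividers (176, 210) 0.26 [ 0.774 -0.062  0.025]
side gear (243, 161) 0.71 [ 0.658 -0.37   0.016]
side gear (373, 177) 0.55 [ 0.247 -0.342  0.015]
side gear (370, 201) 0.52 [ 0.256 -0.211  0.015]
side bearing (278, 223) 0.76 [ 0.488 -0.027  0.045]
side bracket (240, 208) 0.64 [ 0.592 -0.05   0.063]
side bracket (277, 224) 0.35 [ 0.49  -0.022  0.045]
side bracket (176, 210) 0.15 [ 0.774 -0.062  0.025]
side can (208, 232) 0.86 [0.623 0.121 0.113]
side mug (313, 160) 0.63 [ 0.431 -0.328  0.065]
side screwdriver (177, 210) 0.55 [ 0.772 -0.065  0.023]
1.1 [0.14071299 0.58328008 0.22964907] [-3.71078903e-01 -3.11956092e+00 -4.33164800e-05] 0.09269015977794692
```

View pics/top0.png

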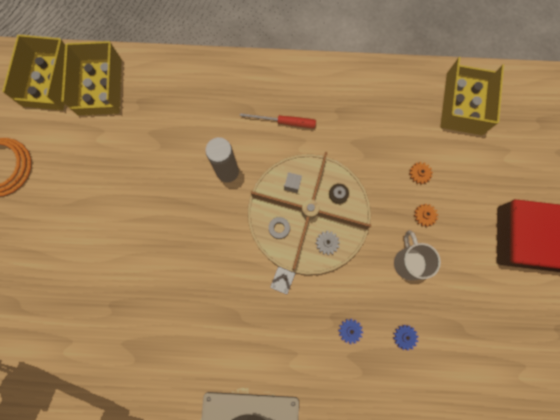

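View pics/side0.png

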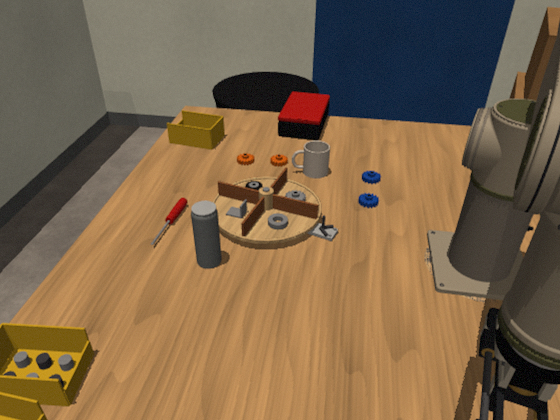

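The top view shows four parts on the carousel: the steel toothed gear at (327,242), the bearing at (279,228), the bracket at (292,182) and the caster at (339,193). The pointer tongue is at (283,281). The loose blue gears (350,331), (406,337) and orange ones (421,173), (426,215) are look-alikes. Only the grey toothed one in the tray fits the description. The side view shows the can at (207,235), to the left of the carousel.

```bash
python3 - <<'E'
from h import *
I=cv2.imread("pics/top0.png");D=np.load("top.npy");W=cloud("top",D)
cv2.imwrite("pics/crop0.png",cv2.resize(I[145:300,235:385],None,fx=3.8,fy=3.8,interpolation=cv2.INTER_CUBIC))
# tray axis: circle of the floor (z~.03)
z=W[...,2];m=(z>.024)&(z<.04)&(np.hypot(W[...,0]-.52,W[...,1]+.12)<.2)
c,r=cv2.minEnclosingCircle(W[m][:,:2].astype(np.float32));print("tray circ",c,r)
h=(z>.078)&(z<.095)&(np.hypot(W[...,0]-c[0],W[...,1]-c[1])<.03);print("hub",W[h].mean(0),h.sum())
c=W[h].mean(0)[:2]
d=W-np.r_[c,0];rr=np.hypot(d[...,0],d[...,1]);a=np.degrees(np.arctan2(d[...,1],d[...,0]))
s=(z>.06)&(z<.08)&(rr>.05)&(rr<.16)
hist,_=np.histogram(a[s],72,(-180,180));print([( -177.5+5*i,n) for i,n in enumerate(hist) if n>3])
th=np.angle(np.exp(4j*np.radians(a[s])).mean(),deg=True)/4;print("div angle mod90",th)
for n,uv in dict(gear=(327,242),pointer=(283,281),bearing=(279,228)).items():
    p=W[uv[1],uv[0]];q=p[:2]-c;print(n,p.round(3),np.hypot(*q),np.degrees(np.arctan2(q[1],q[0])))
s=W[(z>.1)&(np.hypot(W[...,0]-.613,W[...,1]-.09)<.07)];print("can",s.mean(0))
E
```

```text
tray circ (0.5353046655654907, -0.1154949963092804) 0.14982375502586365
hub [ 0.53492406 -0.11544711  0.082035  ] 220
[(-107.5, np.int64(20)), (-102.5, np.int64(131)), (-17.5, np.int64(5)), (-12.5, np.int64(95)), (32.5, np.int64(5)), (37.5, np.int64(9)), (42.5, np.int64(9)), (47.5, np.int64(12)), (72.5, np.int64(12)), (77.5, np.int64(137)), (162.5, np.int64(10)), (167.5, np.int64(101))]
div angle mod90 -13.837050832316754
gear [ 0.462 -0.158  0.051] 0.0847600469822779 -149.4963786124869
pointer [ 0.368 -0.06   0.013] 0.17601614130060333 161.66440756264498
bearing [ 0.493 -0.044  0.028] 0.08257006170016885 120.16695339820154
can [0.62983343 0.09198347 0.1501047 ]
```

View pics/crop0.png

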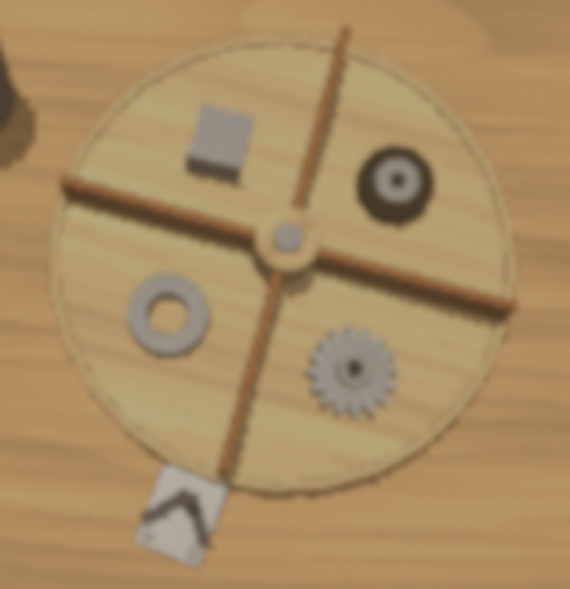

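Crop confirms the gear: grey, 16 teeth and a boss, at crop (352,372), about 49° from the pointer. I'll push the divider at −104° clockwise from the caster side, well away from the can. First, the move numbers.

```bash
cat >> h.py <<'E'
from scipy.spatial.transform import Rotation as Ro
AX=np.array([.5349,-.1154])
def polar(r,deg,off,z):   # point at r along direction, off sideways (ccw)
    a=np.radians(deg);return np.r_[AX+r*np.array([np.cos(a),np.sin(a)])+off*np.array([-np.sin(a),np.cos(a)]),z]
def delta(p):
    s=robot.read_state();return Ro.from_rotvec(s["orientation"]).inv().apply(np.asarray(p)-s["tool_pos"]).round(4)
E
python3 - <<'E'
from h import *
R=Ro.from_rotvec(robot.read_state()["orientation"]).as_matrix();print(R.round(3))
print(delta([.36,.3,.24]),delta([.44,.1,.24]),delta(polar(.122,-103.8,.024,.2)), polar(.122,-103.8,.024,.2))
E
```

```text
[[-0.972  0.235 -0.   ]
 [ 0.235  0.972  0.   ]
 [ 0.     0.    -1.   ]]
[-0.2796 -0.2239 -0.0104] [-0.4043 -0.3996 -0.0104] [-0.5706 -0.7088  0.0296] [ 0.52910614 -0.23960319  0.2       ]
```

Emit:
{"api": "move_arm", "payload": {"deltas": [-0.047,-0.037,-0.002,0,0,0,0,-0.093,-0.075,-0.004,0,0,0,0,-0.14,-0.112,-0.006,0,0,0,0,-0.186,-0.149,-0.008,0,0,0,0,-0.233,-0.187,-0.01,0,0,0,0,-0.28,-0.224,-0.01,0,0,0,0,-0.311,-0.268,-0.01,0,0,0,0,-0.342,-0.312,-0.01,0,0,0,0,-0.373,-0.356,-0.01,0,0,0,0,-0.404,-0.4,-0.01,0,0,0,0,-0.43,-0.448,-0.01,0,0,0,0,-0.456,-0.496,-0.01,0,0,0,0], "squeeze": 5}}

```text
t: 2.6
tool_pos: [0.468, -0.0077, 0.24]
orientation: [0.371, 3.119, 0.0]
force: [0.9, 0.4, -0.8]
opening: 0.0004
gripper_force: 0.0
```

Emit:
{"api": "move_arm", "payload": {"deltas": [-0.023,-0.043,0.005,0,0,0,0,-0.046,-0.085,0.01,0,0,0,0,-0.069,-0.128,0.02,0,0,0,0,-0.092,-0.17,0.03,0,0,0,0,-0.115,-0.213,0.04,0,0,0,0,-0.115,-0.213,0.04,0,0,0,0,-0.115,-0.213,0.04,0,0,0,0]}}

```text
t: 3.48
tool_pos: [0.5293, -0.2396, 0.1995]
orientation: [-0.372, -3.119, -0.001]
force: [-0.2, 0.9, -0.1]
opening: 0.0005
gripper_force: 0.0
```

```bash
cat >> h.py <<'E'
def wcloud():
    s=robot.read_state();I,D=robot.read_camera("wrist");m=robot.camera_model("wrist");K=np.array(m["K"]);T=np.array(m["tool_from_camera"])
    v,u=np.mgrid[:D.shape[0],:D.shape[1]]
    P=np.stack([u,v,np.ones_like(u)],-1)@np.linalg.inv(K).T*D[...,None]
    P=P@T[:3,:3].T+T[:3,3];R=Ro.from_rotvec(s["orientation"]).as_matrix()
    return I,D,P@R.T+s["tool_pos"]
E
python3 - <<'E'
from h import *
I,D,W=wcloud();cv2.imwrite("pics/w1.png",I[...,::-1]);np.save("w1.npy",W)
s=robot.read_state();print(s["t"],s["tool_pos"],s["force"],s["q"])
d=W-np.r_[AX,0];z=W[...,2];rr=np.hypot(d[...,0],d[...,1]);a=np.degrees(np.arctan2(d[...,1],d[...,0]))
m=(z>.066)&(z<.08)&(rr>.05)&(rr<.15)
h,_=np.histogram(a[m],120,(-180,180));print([(-178.5+3*i,int(n)) for i,n in enumerate(h) if n>60])
h=(z>.08)&(z<.095)&(rr<.035);print("hub",W[h].mean(0) if h.any() else 0)
E
```

```text
3.525 [ 0.52951145 -0.23914205  0.1999279 ] [0.45363605 0.02756662 0.96479713] [-5.12692406e-01  9.44429058e-02  1.58118655e+00  3.94855338e-04
  1.46592845e+00 -1.84710214e+00]
[(-103.5, 716), (-100.5, 206), (-13.5, 637), (-10.5, 192), (73.5, 89), (76.5, 386), (79.5, 151), (163.5, 159), (166.5, 1001), (169.5, 172)]
hub [ 0.53487366 -0.11516951  0.08250371]
```

View pics/w1.png

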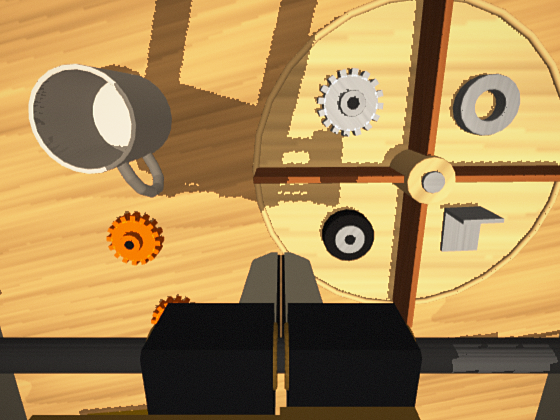

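The wrist view shows the target divider's end at (257,175), the gear at (350,103), the caster at (347,235), and the fingers at (280,255) on the caster side. Next I'll measure the gear and pointer bearings precisely.

```bash
python3 - <<'E'
from h import *
AX=np.array([.5349,-.1153])
W=np.load("w1.npy");d=W-np.r_[AX,0];z=W[...,2];rr=np.hypot(d[...,0],d[...,1]);a=np.degrees(np.arctan2(d[...,1],d[...,0]))%360
def rep(n,P):
    c,r=cv2.minEnclosingCircle(P[:,:2].astype(np.float32));q=np.array(c)-AX;print(n,c,r,np.hypot(*q),np.degrees(np.arctan2(q[1],q[0]))%360,len(P))
rep("gear",W[(z>.035)&(z<.057)&(rr>.04)&(rr<.13)&(a>190)&(a<230)])
rep("caster",W[(z>.035)&(z<.055)&(rr>.04)&(rr<.13)&(a>280)&(a<332)])
W=np.load("top.npy");W=cloud("top",W);z=W[...,2];d=W-np.r_[AX,0];rr=np.hypot(d[...,0],d[...,1]);a=np.degrees(np.arctan2(d[...,1],d[...,0]))%360
rep("gear top",W[(z>.037)&(z<.057)&(rr>.04)&(rr<.13)&(a>190)&(a<230)])
m=(z>.007)&(z<.06)&(rr>.157)&(rr<.21)&(a>140)&(a<180)
P=W[m][:,:2];c,sz,an=cv2.minAreaRect(P.astype(np.float32));q=np.array(c)-AX
print("tongue",c,sz,an,np.degrees(np.arctan2(q[1],q[0])),len(P))
p=W[(z>.03)&(rr>.155)&(rr<.19)&(a>140)&(a<180)];print("pin",p)
c=polar(.122,-103.8,.024,.039);print(delta(c))
E
```

```text
gear (0.4624646306037903, -0.1603524386882782) 0.028687188401818275 0.08530301853584331 211.88026551012183 3067
caster (0.5842505693435669, -0.18463337421417236) 0.024983739480376244 0.08510343985090534 305.44275298553106 2061
gear top (0.46182167530059814, -0.16137894988059998) 0.028618697077035904 0.08639277263156947 212.23315141000865 384
tongue (0.36536872386932373, -0.05839270353317261) (0.04445338621735573, 0.04590851441025734) 71.50445556640625 161.44442009148523 354
pin [[ 0.37981837 -0.06133885  0.05773595]
 [ 0.37760896 -0.05918648  0.05427428]
 [ 0.37767983 -0.06147361  0.05521791]
 [ 0.37783429 -0.06377672  0.05449096]
 [ 0.37528691 -0.05928962  0.05535444]
 [ 0.37546026 -0.06159391  0.05418955]
 [ 0.37555028 -0.06388204  0.05477753]
 [ 0.37321528 -0.05943368  0.05103808]
 [ 0.3732224  -0.06171086  0.05350535]
 [ 0.37322218 -0.06397382  0.05612079]]
[ 0.0003 -0.0006  0.1609]
```

Emit:
{"api": "move_arm", "payload": {"deltas": [0,0,0.04,0,0,0,0,0,0,0.08,0,0,0,0,0,0,0.115,0,0,0,0,0,0,0.138,0,0,0,0,0,0,0.146,0,0,0,0,0,0,0.146,0,0,0,0,0,0,0.146,0,0,0,0]}}

```text
t: 4.4
tool_pos: [0.5306, -0.2402, 0.0554]
orientation: [0.37, 3.117, -0.002]
force: [1.0, -0.2, -0.1]
opening: 0.0003
gripper_force: 0.0
```

```bash
python3 - <<'E'
from h import *
s=robot.read_state();R=Ro.from_rotvec(s["orientation"]);p0=s["tool_pos"];print(s["t"],p0,s["force"])
A=np.array([.5349,-.1153,p0[2]])
# rotate by phi about the axis, from contact (offset .0105) pose
def row(phi,off):
    c=polar(.122,-103.8,off,p0[2]); Q=Ro.from_rotvec([0,0,np.radians(phi)])
    return np.r_[R.inv().apply(A+Q.apply(c-A)-p0),(R.inv()*Q*R).as_rotvec()].round(4)
for phi in (0,-4,-8,-12,-16,-20,-24,-28,-32,-36,-40,-44,-48,-50): print(phi,row(phi,.0105))
E
```

```text
4.4 [ 0.53056326 -0.24015646  0.05538596] [ 0.97247668 -0.15942315 -0.06761488]
0 [ 0.015   0.0003 -0.      0.      0.      0.    ]
-4 [ 0.0236 -0.0001 -0.0001  0.0002  0.      0.0698]
-8 [ 3.210e-02  1.000e-04 -1.000e-04  3.000e-04  1.000e-04  1.396e-01]
-12 [ 4.070e-02  9.000e-04 -1.000e-04  5.000e-04  1.000e-04  2.094e-01]
-16 [ 4.910e-02  2.200e-03 -1.000e-04  7.000e-04  2.000e-04  2.793e-01]
-20 [ 5.740e-02  4.200e-03 -1.000e-04  9.000e-04  2.000e-04  3.491e-01]
-24 [ 6.560e-02  6.800e-03 -2.000e-04  1.000e-03  3.000e-04  4.189e-01]
-28 [ 7.360e-02  9.900e-03 -2.000e-04  1.200e-03  3.000e-04  4.887e-01]
-32 [ 8.130e-02  1.350e-02 -2.000e-04  1.400e-03  4.000e-04  5.585e-01]
-36 [ 8.870e-02  1.770e-02 -2.000e-04  1.600e-03  4.000e-04  6.283e-01]
-40 [ 9.590e-02  2.240e-02 -3.000e-04  1.700e-03  5.000e-04  6.981e-01]
-44 [ 1.027e-01  2.760e-02 -3.000e-04  1.900e-03  5.000e-04  7.679e-01]
-48 [ 1.091e-01  3.330e-02 -3.000e-04  2.100e-03  6.000e-04  8.378e-01]
-50 [ 1.122e-01  3.620e-02 -3.000e-04  2.200e-03  6.000e-04  8.727e-01]
```

Emit:
{"api": "move_arm", "payload": {"deltas": [0.006,0,0,0,0,0,0,0.011,0,0,0,0,0,0,0.015,0,0,0,0,0,0,0.019,0,0,0,0,0.035,0,0.0236,0,0,0,0,0.07,0,0.0321,0.0001,0,0,0,0.14,0,0.0407,0.0009,0,0,0,0.209,0,0.0491,0.0022,0,0,0,0.279,0,0.0574,0.0042,0,0,0,0.349,0,0.0656,0.0068,0,0,0,0.419,0,0.0715,0.009,0,0,0,0.471,0,0.0736,0.0099,0,0,0,0.489,0]}}

```text
t: 5.9
tool_pos: [0.4598, -0.2127, 0.0535]
orientation: [-1.118, -2.936, -0.0]
force: [2.5, -1.2, -0.8]
opening: 0.0007
gripper_force: 0.9
```

```bash
cat > look.py <<'E'
from h import *
import sys
s=robot.read_state();print(s["t"],s["tool_pos"],s["force"])
AX=np.array([.5349,-.1153])
I,D=robot.read_camera("top");cv2.imwrite(f"pics/{sys.argv[1]}.png",cv2.resize(I[145:300,235:385,::-1],None,fx=3.8,fy=3.8))
W1=wcloud()[2]; W2=cloud("top",D)
for n,W in(("wrist",W1),("top",W2)):
    d=W-np.r_[AX,0];z=W[...,2];rr=np.hypot(d[...,0],d[...,1]);a=np.degrees(np.arctan2(d[...,1],d[...,0]))%360
    m=(z>.066)&(z<.078)&(rr>.05)&(rr<.145)
    h,_=np.histogram(a[m],180,(0,360));print(n,[(1+2*i,int(x)) for i,x in enumerate(h) if x>.3*h.max()])
    m=(z>.037)&(z<.057)&(rr>.05)&(rr<.12)&(a>140)&(a<225)
    if m.sum()>20:
        c,r=cv2.minEnclosingCircle(W[m][:,:2].astype(np.float32));q=np.array(c)-AX;print("gear",c,r,np.hypot(*q),np.degrees(np.arctan2(q[1],q[0]))%360,m.sum())
E
python3 look.py l1
```

```text
5.9 [ 0.45982431 -0.2127137   0.05347035] [ 2.54754553 -1.22344363 -0.84746126]
wrist [(225, 2175), (227, 1430), (315, 673)]
gear (0.4498489797115326, -0.14408068358898163) 0.05592668429017067 0.08978866186751186 198.69546765633845 12418
top [(45, 45), (47, 64), (135, 40), (137, 67), (315, 41), (317, 49)]
gear (0.4601949453353882, -0.12866371870040894) 0.043459583073854446 0.0758909360197007 190.14215985934536 357
```

```bash
cat > look.py <<'E'
from h import *
import sys
s=robot.read_state();print(s["t"],s["tool_pos"],s["force"])
AX=np.array([.5349,-.1153]);g=float(sys.argv[2])
I,D=robot.read_camera("top");cv2.imwrite(f"pics/{sys.argv[1]}.png",cv2.resize(I[145:300,235:385,::-1],None,fx=3.8,fy=3.8))
W1=wcloud()[2]; W2=cloud("top",D)
for n,W in(("wrist",W1),("top",W2)):
    d=W-np.r_[AX,0];z=W[...,2];rr=np.hypot(d[...,0],d[...,1]);a=np.degrees(np.arctan2(d[...,1],d[...,0]))%360
    m=(z>.069)&(z<.077)&(rr>.05)&(rr<.145)&(abs((a-g+90)%90-45)<8) if n=="wrist" else (z>.06)&(z<.08)&(rr>.05)&(rr<.145)
    print(n,"div(mod90)+180",np.angle(np.exp(4j*np.radians(a[m])).mean(),deg=True)/4%90+180,m.sum())
    m=(z>.037)&(z<.057)&(rr>.05)&(rr<.12)&(abs(a-g)<25)
    if m.sum()>20:
        c,r=cv2.minEnclosingCircle(W[m][:,:2].astype(np.float32));q=np.array(c)-AX;print("gear",c,r,np.hypot(*q),np.degrees(np.arctan2(q[1],q[0]))%360,m.sum())
R=Ro.from_rotvec(s["orientation"]);A=np.r_[AX,s["tool_pos"][2]]
for phi in map(float,sys.argv[3:]):
    Q=Ro.from_rotvec([0,0,np.radians(phi)]);print(phi,*np.r_[R.inv().apply(Q.apply(s["tool_pos"]-A)+A-s["tool_pos"]),(R.inv()*Q*R).as_rotvec()].round(4))
E
python3 look.py l2 182 -2 -5 -9 -13 -16 -18 -19
```

```text
6.0 [ 0.4597148  -0.21269421  0.05334923] [-0.29701516 -0.15727063  0.52422108]
wrist div(mod90)+180 226.12665154947484 4650
gear (0.4494822025299072, -0.11657199263572693) 0.029009053483605385 0.08542726783590318 180.8531526840054 10391
top div(mod90)+180 225.57104142618624 427
gear (0.44869428873062134, -0.1179393082857132) 0.02846117690205574 0.08624610486095312 181.75364253910297 349
-2.0 0.0043 -0.0002 0.0 -0.0 0.0 0.0349
-5.0 0.0107 -0.0003 0.0 -0.0001 0.0 0.0873
-9.0 0.0193 0.0002 0.0 -0.0002 0.0 0.1571
-13.0 0.0278 0.0013 0.0 -0.0002 0.0001 0.2269
-16.0 0.0342 0.0024 0.0 -0.0003 0.0001 0.2793
-18.0 0.0383 0.0034 0.0 -0.0003 0.0001 0.3142
-19.0 0.0404 0.0039 0.0 -0.0003 0.0001 0.3316
```

Emit:
{"api": "move_arm", "payload": {"deltas": [0.0043,-0.0002,0,0,0,0.035,0,0.0107,-0.0003,0,0,0,0.087,0,0.0171,0,0,0,0,0.14,0,0.0235,0.0007,0,0,0,0.192,0,0.0299,0.0016,0,0,0,0.244,0,0.0342,0.0024,0,0,0,0.279,0,0.0368,0.003,0,0,0,0.3,0,0.0383,0.0034,0,0,0,0.314,0,0.0383,0.0034,0,0,0,0.314,0]}}

```text
t: 7.22
tool_pos: [0.4338, -0.1849, 0.0536]
orientation: [-1.561, -2.726, -0.0]
force: [-0.2, -0.5, -0.3]
opening: 0.0005
gripper_force: 0.2
```

```bash
python3 look.py l3 163 -1 -1.5 -2 -2.5 -3
```

```text
7.225 [ 0.43375032 -0.18491205  0.05359055] [-0.17710148 -0.47450466 -0.34835448]
wrist div(mod90)+180 208.27847689184 4607
gear (0.45293647050857544, -0.09048566222190857) 0.02906002663075924 0.08563744231384335 163.156389165166 10363
top div(mod90)+180 207.95552899428017 344
gear (0.4522629976272583, -0.09147906303405762) 0.028588589280843735 0.08600180927799092 163.91984790253875 387
-1.0 0.0021 -0.0001 0.0 -0.0 0.0 0.0175
-1.5 0.0032 -0.0002 0.0 -0.0 0.0 0.0262
-2.0 0.0043 -0.0002 0.0 -0.0 0.0 0.0349
-2.5 0.0054 -0.0003 0.0 -0.0 0.0 0.0436
-3.0 0.0064 -0.0003 0.0 -0.0 0.0 0.0524
```

Emit:
{"api": "move_arm", "payload": {"deltas": [0.0015,-0.0001,0,0,0,0.012,0,0.003,-0.0001,0,0,0,0.024,0,0.004,-0.0002,0,0,0,0.032,0,0.0045,-0.0002,0,0,0,0.036,0,0.0045,-0.0002,0,0,0,0.036,0,0.0045,-0.0002,0,0,0,0.036,0]}}

```text
t: 8.07
tool_pos: [0.4314, -0.1812, 0.0536]
orientation: [-1.609, -2.698, -0.0]
force: [-0.2, -1.1, -0.6]
opening: 0.0003
gripper_force: 0.5
```

```bash
python3 look.py l4 161 -0.5 -1; python3 - <<'E'
from h import *
AX=np.array([.5349,-.1153])
W=wcloud()[2];d=W-np.r_[AX,0];z=W[...,2];rr=np.hypot(d[...,0],d[...,1]);a=np.degrees(np.arctan2(d[...,1],d[...,0]))%360
m=(z>.05)&(z<.06)&(rr>.155)&(rr<.18)&(a>150)&(a<172)
if m.any():
    q=W[m].mean(0)[:2]-AX;print("pin wrist",m.sum(),np.hypot(*q),np.degrees(np.arctan2(q[1],q[0]))%360)
E
```

```text
8.075 [ 0.43138685 -0.18120038  0.05363388] [-0.16255648 -1.14050072 -0.6015094 ]
wrist div(mod90)+180 206.20964043364677 4596
gear (0.4538460075855255, -0.08751682937145233) 0.028971632942557335 0.08568345380819267 161.07963768373244 10365
top div(mod90)+180 205.96705514170077 338
gear (0.45356321334838867, -0.08867691457271576) 0.028634708374738693 0.08558306807119163 161.87573883895456 383
-0.5 0.0011 -0.0001 0.0 -0.0 0.0 0.0087
-1.0 0.0021 -0.0001 0.0 -0.0 0.0 0.0175
```

View pics/l4.png

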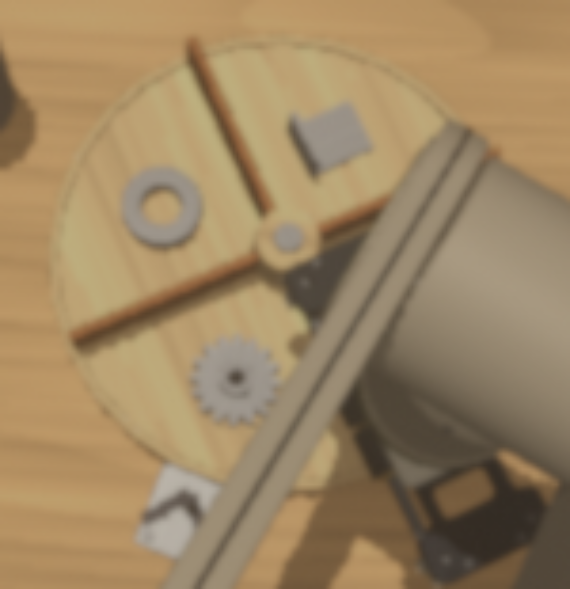

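The gear at crop (235,377) now lines up between the hub and the arrowhead (187,500): about 161.5° against 161.4°. I'll back off, lift and check.

Emit:
{"api": "move_arm", "payload": {"deltas": [-0.004,0,0,0,0,0,0,-0.01,0,0,0,0,0,0,-0.011,0,0,0,0,0,0,-0.011,0,-0.03,0,0,0,0,-0.011,0,-0.08,0,0,0,0,-0.011,0,-0.13,0,0,0,0,-0.011,0,-0.17,0,0,0,0,-0.011,0,-0.18,0,0,0,0,-0.011,0,-0.18,0,0,0,0]}}

```text
t: 9.35
tool_pos: [0.4368, -0.1911, 0.2335]
orientation: [1.609, 2.698, 0.0]
force: [-0.2, 0.0, -0.4]
opening: 0.0006
gripper_force: 0.0
```

```bash
python3 look.py l5 161 ; python3 - <<'E'
from h import *
AX=np.array([.5349,-.1153])
I,D,W=wcloud();d=W-np.r_[AX,0];z=W[...,2];rr=np.hypot(d[...,0],d[...,1]);a=np.degrees(np.arctan2(d[...,1],d[...,0]))%360
cv2.imwrite("pics/w5.png",I[...,::-1])
m=(z>.045)&(z<.062)&(rr>.155)&(rr<.18)&(a>150)&(a<172)
if m.any():
    q=W[m].mean(0)[:2]-AX;print("pin wrist",m.sum(),np.hypot(*q),np.degrees(np.arctan2(q[1],q[0]))%360)
E
```

```text
9.35 [ 0.43676221 -0.19105645  0.23347348] [-0.17729675  0.0069761  -0.42447376]
wrist div(mod90)+180 206.5939094307587 2965
gear (0.4536095857620239, -0.08762437850236893) 0.02876867540180683 0.08587241391891746 161.1986690605285 2496
top div(mod90)+180 205.90730477691207 348
gear (0.4530283212661743, -0.08864002674818039) 0.028769414871931076 0.08610299618760377 161.96313420877814 386
pin wrist 87 0.16676205816273407 161.05289759422516
```

View pics/w5.png

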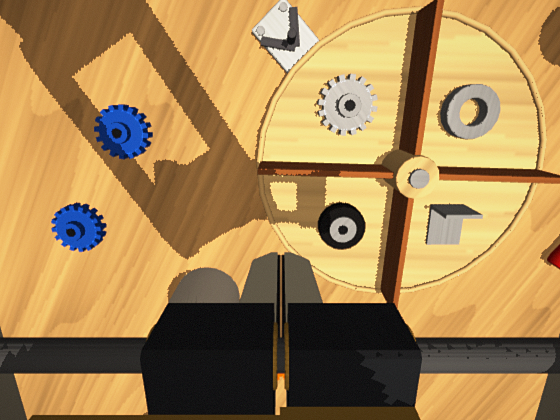

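The view shows the gear (348,105) between the hub (417,178) and the pin (293,40). The wrist camera puts the gear at 161.2° and the pin at 161.05°, so they are aligned and the arm is clear.

```bash
python3 -c "
from plant import robot
print(robot.close_job())"
```

```text
the job is handed in; nothing more can be done
None
```

The carousel is turned with the gear in line with the pointer, to within about 0.5° in the last camera check; it is standing still, the arm is clear of it, and the job is handed in.

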